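# Hang the deep dip pail on the draining stand

## Task

While the deeper of the two steel dip pails still stands on the bench, swing its folded wire bail up until it stands upright. Then carry that pail by its bail to the draining stand and hang it there, with the bar of the bail resting on both upturned prongs, and let go; do not tip the pail over on the way, and leave the shallow pail where it stands.

Things in the scene. Friction and masses are not known exactly. Their poses are not given: they have to be found in the camera images.
- deep_pail: The deeper of two round open steel pails, empty and loose: 85 mm high, 92 mm across the foot, 108 mm across the rim, 0.4 kg. Origin at the centre of its underside, z up. A U-shaped wire bail pivots at its two sides on a line along the pail's y, 78 mm above the underside, over the centre. Folded, the bail sticks out beyond the rim toward the pail's -x, roughly toward the robot.
- deep_bail (a joint): Angle of the deep pail's bail: 0 = level toward the pail's -x, pi/2 = upright over the pail's centre, pi = level toward +x. Starts folded at 0.2 to 0.45. Lightly stiff hinge: the bail stays at whatever angle it is left and moves with about 0.5 N at its bar. Arms 90 mm long and 124 mm apart, 7 mm wire, corners cut off over 10 mm.
- deep_bail_grip (a point): Middle of the straight bar of the deep pail's bail, 90 mm from the hinge line. A black sleeve, 11 mm thick and 36 mm long, covers the wire here; the bar runs along this point's y (the pail's y). With the bail upright and the pail standing it is 168 mm above the bench.
- hook_seat (a point): Middle of the seat on the stand: 209 mm above the bench, midway between the two prongs, level with their upper faces there. Prongs: 8 mm round, 37 mm to either side along this point's y, level from 18 mm in front (-x, roughly toward the robot) to 22 mm behind. In front they turn up, ending 39 mm out and 22 mm higher; behind they rise 12 mm. The bar of the bail lies along y here, its sleeve between the prongs.
- drain_stand: Fixed draining stand. Grey base 230 x 160 mm with a drip tray 20 mm high, a post at the back and a 100 mm crossbar carrying the two upturned prongs. Origin on the bench, right below the seat; axes as the seat's, z up. Post and crossbar: front face 88 mm behind the seat (+x), top 226 mm above the bench.
- shallow_pail: The other pail, which must stay: same diameter and same kind of bail, also folded, but only 40 mm high. Origin at the centre of its underside. The two pails may have changed places.

How it is judged:
By the outcome, as a careful person would: the job done as asked, in the order asked, and still so for the second after the job is handed in, with the robot touching nothing.
It also fails if it takes over 69 s, if anything falls off the work surface, if the arm or the gripper's body presses on something with over 40 N, if the wrist force passes 120 N, or if a joint passes its speed limit or range.

## Robot

A 7-joint arm with a two-finger parallel gripper is mounted at the origin on a cart in front of the work surface, level with it; the furniture and walls round the work are solid. World frame = base frame: x ahead of the robot, y to its left, z up, the work surface at z = 0. Lengths are in m, angles in rad, forces in N, time in s.
With the tool pointing down it reaches from about 0.4 to 0.875 m from the base axis. Payload 19.3 kg.
Tool frame: the origin (TCP) lies midway between the tips of the shut fingers; the grasp point (between the pads) lies 19 mm behind it; z points along the fingers, y is the line along which they close (so a half turn about z gives the same grasp; the last joint's range is limited). The gripper opens to 85 mm and grips with 20 to 120 N. Pads are 22 mm wide; open, the fingers measure 114 mm over their backs; the gripper's body (76 mm by 85 mm) begins 54 mm behind the grasp point. The pads swing forward as they close: fully open they stand 13 mm farther back than shut.
Start: joints at [-1.391, 0.521, -0.036, 1.599, 0.021, 1.021, -0.113], TCP at [0.155, 0.606, 0.231] pointing down, gripper open.
Joint ranges: [-2.91, 2.91], [-0.3, 2.13], [-1.5, 1.42], [0.17, 2.43], [-1.26, 4.41], [0.16, 1.93], [-2.52, 2.52]. Speed limits (rad/s): [1.89, 1.89, 2.39, 2.39, 3.01, 3.01, 3.01].

## Interface

Orientations are given as [roll, pitch, yaw] about the fixed x, y, z axes, in that order (R = Rz(yaw) Ry(pitch) Rx(roll)).
In Python, from workcell import telemetry, grab_frame, calibration, bot, outline_of, landmark_of gives the robot as it stands. The module is installed in compiled form; this text tells all that it offers.
- The arm moves only by the shell command python3 -m inch 'ROWS' [FORCE]. ROWS is JSON, a list of rows, each a list of 7 numbers: the shift along the tool's x, y, z in m, then the turn, a rotation vector about the tool's x, y, z in rad, then the closure, from 0 (fully open) to 1 (shut). A call has 1 to 5 rows; each row shifts and turns the commanded pose from where the row before left it, along the tool's axes as they then stand; what a row does not reach is not made up. A row lasts 1/10 s, in which the tool goes at most 50 mm and 8.59 degrees, less where a joint would pass 70% of its speed; a pose out of reach is approached as far as the arm can. A call is refused whole if a number of a shift passes 0.05 or a number of a turn 0.15, either way. A call with a gripper value outside its range is refused whole. The fingers move at their own pace and stop on an object; FORCE is the grip in N (left out, the last holds). Time passes only in rows, so rows that do not move let the fingers close. It gives the time, the measured TCP pose, the force, the opening and the grip force at its end, in the units of the state.
- telemetry.observe(): the state, without advancing time (a new reading comes with each control period).
- grab_frame(name): name is "side" or "top" or "wrist"; returns the picture (400x640x3 uint8, red, green, blue); there is no depth.
- calibration(name): a dict with "fovy" (degrees; the focal length in pixels is half the picture's height over the tangent of half this angle, whatever the lens; pixels are square), "cx", "cy" (the principal point, pixels), "pose" (4x4, takes a point from camera to world coordinates). Camera axes: x right, y down, z forward; pixel columns grow to the right and rows downward; lengths in m; the calibration is good to about 2 mm. A picture is of the moment at which its call begins: read the wrist's pose just before it. calibration takes no time and is no camera call; for the wrist camera it gives the pose at the moment of the call.
- bot.job_done(): hands the job in; it is judged then, once.
Trained networks look in the newest picture that a camera, given by its name, has taken for a name from the list of things; names that differ only in an ending like _2 or _b are one class to them, and where a whole thing is asked for, a point or a joint stands for the part that bears it (a point fixed in the world has none). Each returns a list of dicts, best first, with "score" (0 to 1); they miss things now and then, are a little off and sometimes report something else, mostly with a low value. They report only what shows in the picture. A call takes as long as a camera call.
- outline_of(label, camera): "region" (400x640 bool, what is visible of it) and "rect" ([left, top, right, bottom] in pixels, round what is visible of it).
- landmark_of(label, camera): "xy" ([column, row] in pixels: a listed point, or the origin of a listed thing).
The state is a dict: "clock": time; "qpos": joint angles; "qd": joint speeds; "joint_efforts": joint torques, N m; "position": TCP position; "tool_rot": TCP orientation; "force": force on the tool from outside, world axes, zero at the start; "moment": the same for the moment, N m; "grip_width": finger opening in m; "finger_force": force on a finger pad.
Only numpy, scipy, OpenCV 4.12 (cv2) and the standard library are available. Lean on these libraries where they do the work, as an engineer would, in place of code of your own. Each camera call takes 0.05 s, during which the arm holds its last target. There are 200 camera calls.

## Working session

There is one attempt and no reset: what is moved stays moved. The work goes in short steps, Python scripts to look and compute and a shell command to move; the robot and the scene stay as the last step left them, time stands still between calls to the robot, and variables do not carry over. Pictures are saved under pics/ and viewed, at most 11 in all, crops included, and the job is handed in when it is done.

```bash
mkdir -p pics
cat > h.py <<'E'
import numpy as np, cv2
from workcell import telemetry, grab_frame, calibration, bot, outline_of, landmark_of
def cal(n):
    c=calibration(n); f=200/np.tan(np.radians(c['fovy'])/2); return f,c['cx'],c['cy'],np.array(c['pose'])
def ray(n,xy,C=None):
    f,cx,cy,P=C or cal(n); d=P[:3,:3]@np.array([(xy[0]-cx)/f,(xy[1]-cy)/f,1]); return P[:3,3],d/np.linalg.norm(d)
def atz(n,xy,z,C=None):
    o,d=ray(n,xy,C); return o+d*(z-o[2])/d[2]
def proj(n,p,C=None):
    f,cx,cy,P=C or cal(n); q=P[:3,:3].T@(np.array(p)-P[:3,3]); return np.array([cx+f*q[0]/q[2],cy+f*q[1]/q[2]])
def tri(rs):
    A=sum(np.eye(3)-np.outer(d,d) for o,d in rs); b=sum((np.eye(3)-np.outer(d,d))@o for o,d in rs); return np.linalg.solve(A,b)
E
python3 - <<'E'
from h import *
np.set_printoptions(precision=3,suppress=True)
ims=[]
for n in ("side","top"):
    im=grab_frame(n); cv2.imwrite(f'pics/{n}0.png',im[:,:,::-1]); print(n,calibration(n)['fovy'],cal(n)[3])
    for l in ("deep_pail","shallow_pail","drain_stand","hook_seat","deep_bail_grip"):
        for r in landmark_of(l,n)[:3]: print(n,l,r['score'],r['xy'],atz(n,r['xy'],.209 if l=='hook_seat' else 0))
    for l in ("deep_pail","shallow_pail"):
        for r in outline_of(l,n)[:2]: print(n,l,r['score'],r['rect'])
print(telemetry.observe())
E
```

```text
side 52.63762122252555 [[-0.953 -0.173  0.248  0.322]
 [-0.302  0.597 -0.744  0.767]
 [-0.019 -0.784 -0.621  0.781]
 [ 0.     0.     0.     1.   ]]
side deep_pail 0.97 [333.0, 248.6] [0.54  0.026 0.   ]
side shallow_pail 0.63 [273.0, 331.7] [0.595 0.309 0.   ]
side drain_stand 0.89 [333.2, 181.4] [ 0.626 -0.272  0.   ]
side hook_seat 0.62 [330.1, 129.2] [ 0.627 -0.241  0.209]
side deep_pail 0.57 [312.7, 210.1, 372.6, 258.2]
side shallow_pail 0.6 [243.9, 292.8, 314.7, 348.0]
side shallow_pail 0.51 [324.8, 212.2, 369.5, 246.4]
top 45.754214122295586 [[-0.023 -0.994  0.108  0.438]
 [-1.     0.022 -0.017  0.046]
 [ 0.015 -0.109 -0.994  1.37 ]
 [ 0.     0.     0.     1.   ]]
top deep_pail 0.75 [313.5, 212.2] [0.54 0.02 0.  ]
top shallow_pail 0.88 [221.2, 196.5] [0.592 0.287 0.   ]
top drain_stand 0.89 [402.5, 182.9] [ 0.621 -0.242  0.   ]
top hook_seat 0.59 [420.6, 170.7] [ 0.622 -0.245  0.209]
top deep_bail_grip 0.83 [306.8, 240.3] [0.46  0.041 0.   ]
top deep_pail 0.94 [284.4, 187.8, 340.4, 246.1]
top shallow_pail 0.62 [194.1, 173.8, 240.1, 229.8]
{'clock': 0.8, 'qpos': array([-1.391,  0.521, -0.036,  1.599,  0.021,  1.021, -0.113]), 'qd': array([ 0.001,  0.001, -0.   ,  0.001, -0.002,  0.   ,  0.001]), 'joint_efforts': array([  0.003, -92.676,   1.98 , -37.022,   0.018,   0.002,  -0.   ]), 'position': array([0.155, 0.606, 0.231]), 'tool_rot': array([-3.142, -0.   ,  2.892]), 'force': array([ 0.36 , -1.206,  0.966]), 'moment': array([ 0.011, -0.021, -0.002]), 'finger_force': 0.0, 'grip_width': 0.08524371921335146}
```

Run:
```python
import cv2
a=cv2.imread('pics/side0.png')[90:370,200:460]; b=cv2.imread('pics/top0.png')[110:270,160:480]
a=cv2.resize(a,(557,600)); cv2.imwrite('pics/a.png',a); cv2.imwrite('pics/b.png',cv2.resize(b,None,fx=2.5,fy=2.5,interpolation=3))
```

```text
(no output)
```

View pics/a.png

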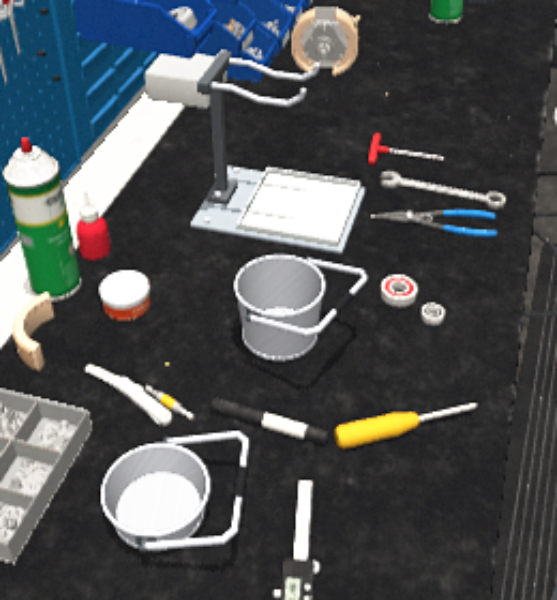

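View pics/b.png

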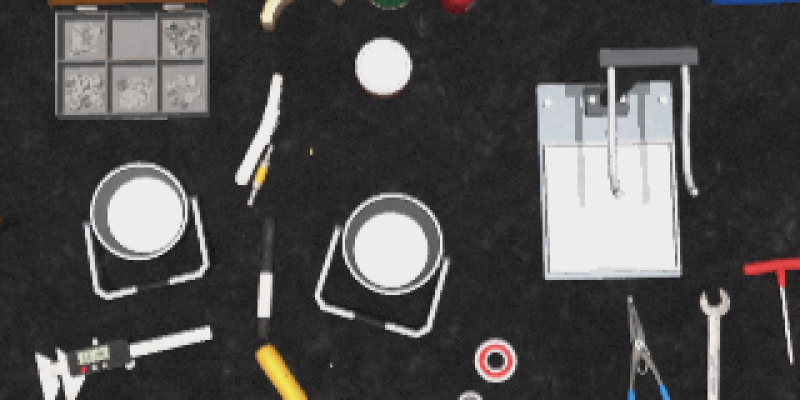

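The deep pail is the middle one (top about 317,208; bail bar about 309,239, toward the robot and slightly right). The shallow one is at left and the stand at right, with prong tips at top 406,187 and 437,187. I'll fit both poses from these points in both views.

```bash
cat > fit.py <<'E'
from h import *
from scipy.optimize import least_squares
np.set_printoptions(precision=4,suppress=True)
C={n:cal(n) for n in('side','top')}
def T(p,yaw,q): c,s=np.cos(yaw),np.sin(yaw); return np.array([p[0]+c*q[0]-s*q[1],p[1]+s*q[0]+c*q[1],q[2]])
t=lambda x,y:(160+x/2.5,110+y/2.5); s=lambda x,y:(200+x/2.143,90+y/2.143)
def bail(a,y,r=.085): return (-r*np.cos(a),y,.078+r*np.sin(a))
P=[('top',t(392,244),lambda a:(0,0,.085)),('side',s(280,286),lambda a:(0,0,.085)),
 ('top',t(318,298),lambda a:bail(a,.057)),('top',t(424,333),lambda a:bail(a,-.057)),
 ('side',s(366,275),lambda a:bail(a,-.057)),('side',s(320,330),lambda a:bail(a,.057)),
 ('top',(308.8,238.8),lambda a:bail(a,0,.09))]
f=lambda v:np.concatenate([proj(n,T(v[:2],v[2],g(v[3])),C[n])-xy for n,xy,g in P])
r=least_squares(f,[.54,.02,-.3,.3],loss='soft_l1'); print('pail',r.x); print(f(r.x).reshape(-1,2))
grip=T(r.x[:2],r.x[2],bail(r.x[3],0,.09)); print('grip',grip)
Q=[('top',t(616,192),(-.039,.037,.229)),('top',t(693,192),(-.039,-.037,.229)),('side',s(315,70),(-.039,-.037,.229)),('side',s(303,95),(-.039,.037,.229)),
 ('top',t(611,67),(.088,.037,.217)),('top',t(686,67),(.088,-.037,.217))]
g=lambda v:np.concatenate([proj(n,T(v[:2],v[2],q),C[n])-xy for n,xy,q in Q])
r=least_squares(g,[.62,-.24,0],loss='soft_l1'); print('stand',r.x); print(g(r.x).reshape(-1,2))
E
python3 fit.py
```

```text
pail [ 0.547   0.0136 -0.2784  0.1962]
[[-0.4234 -0.2111]
 [ 1.0534 -1.8116]
 [ 0.8807  2.4766]
 [-0.3807 -0.7395]
 [ 0.065  -0.409 ]
 [-0.9814  0.3345]
 [-0.6234  0.0352]]
grip [0.4622 0.0378 0.0955]
stand [ 0.619  -0.2408 -0.03  ]
[[-0.1904 -0.3415]
 [-0.7003 -0.0813]
 [ 2.1805 -3.1464]
 [ 0.3597 -3.0101]
 [ 0.0357 -0.3462]
 [-0.3328 -0.0474]]
```

```bash
python3 -m inch '[[-0.05,0,0,0,0,0.145,0.3],[-0.05,0,0,0,0,0.145,0.3],[-0.05,0,0,0,0,0.145,0.3],[-0.05,0,0,0,0,0.145,0.3],[-0.05,0,0,0,0,0.145,0.3]]' 30
python3 -m inch '[[-0.05,0,0,0,0,0.145,0.3],[-0.05,0,0,0,0,0.145,0.3],[-0.05,0,0,0,0,0.145,0.3],[-0.05,0,0,0,0,0.145,0.3],[-0.05,0,0,0,0,0.145,0.3]]'
python3 -m inch '[[0,0,0,0,0,0,0.4],[0,0,0,0,0,0,0.4]]'
```

```text
clock: 1.3
position: [0.3663, 0.4786, 0.2313]
tool_rot: [3.141, -0.0, 2.161]
force: [-0.1, 0.7, -0.3]
grip_width: 0.0596
finger_force: 0.0
clock: 1.8
position: [0.4388, 0.2443, 0.2314]
tool_rot: [3.141, -0.0, 1.435]
force: [0.9, 0.2, -0.7]
grip_width: 0.0599
finger_force: 0.0
clock: 2.0
position: [0.4385, 0.2458, 0.2317]
tool_rot: [3.141, -0.001, 1.44]
force: [1.1, 0.4, 0.3]
grip_width: 0.051
finger_force: 0.0
```

```bash
python3 -m inch '[[0,0,0,0,0,0.147,0.4],[-0.048,0.01,0,0,0,0,0.4],[-0.048,0.01,0,0,0,0,0.4],[-0.048,0.01,0,0,0,0,0.4],[-0.048,0.01,0,0,0,0,0.4]]'
python3 -m inch '[[0,0,0,-0.14,0,0,0.4],[0,0,0,-0.14,0,0,0.4],[0,0,0,-0.14,0,0,0.4],[0,0,0,-0.14,0,0,0.4],[0,0,0,-0.14,0,0,0.4]]'
python3 -m inch '[[0,0,0,0,0,0,0.4],[0,0,0,0,0,0,0.4]]'
cat >> h.py <<'E'
from scipy.spatial.transform import Rotation as Ro
def to_tool(target):
    s=telemetry.observe(); R=Ro.from_euler('xyz',s['tool_rot']).as_matrix(); return R.T@(np.array(target)-s['position']), R, s
E
python3 - <<'E'
from h import *
np.set_printoptions(precision=4,suppress=True)
C=cal('wrist'); im=grab_frame('wrist'); cv2.imwrite('pics/w1.png',im[:,:,::-1])
s=grab_frame('side')
for n in('wrist','side','top'):
    if n=='top': grab_frame('top')
    for r in landmark_of('deep_bail_grip',n)[:2]: print(n,r['score'],r['xy'],proj(n,[.4622,.0378,.0955]))
    for r in landmark_of('deep_pail',n)[:1]: print(n,r['score'],r['xy'],proj(n,[.547,.0136,0]))
d,R,st=to_tool([.4622,.0378,.0955]); print('bar in tool',d); print(R, st['position'])
E
```

```text
clock: 2.5
position: [0.4243, 0.0502, 0.2314]
tool_rot: [3.141, -0.0, 1.298]
force: [2.0, -0.1, -0.1]
grip_width: 0.0511
finger_force: 0.0
clock: 3.0
position: [0.4223, 0.0434, 0.2286]
tool_rot: [2.729, 0.041, 1.286]
force: [-0.1, 0.1, 1.4]
grip_width: 0.0508
finger_force: 0.0
clock: 3.2
position: [0.4231, 0.0385, 0.2286]
tool_rot: [2.732, 0.041, 1.274]
force: [-0.9, 0.3, 0.6]
grip_width: 0.0513
finger_force: 0.0
wrist 0.9 [310.4, 166.8] [307.4463 172.4885]
wrist 0.29 [411.4, 270.9] [307.4463 172.4885]
wrist 0.61 [343.3, 151.8] [343.9592 153.3059]
side 0.49 [360.8, 232.3] [361.7483 231.0668]
side 0.9 [332.3, 244.9] [331.835  245.0615]
top 0.84 [304.9, 237.7] [308.1911 238.8237]
top 0.91 [317.6, 211.8] [315.6947 209.9028]
bar in tool [ 0.0162 -0.0179  0.1366]
[[ 0.2913  0.8822  0.3701]
 [ 0.9557 -0.2516 -0.1526]
 [-0.0415  0.3981 -0.9164]] [0.4227 0.0387 0.2284]
```

View pics/w1.png

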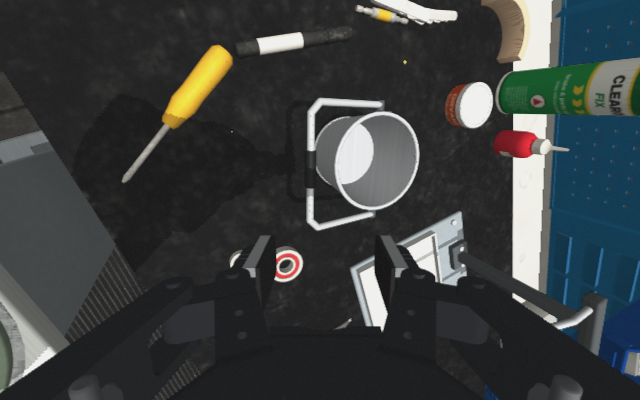

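The wrist view shows the deep pail with its sleeve at (311,168), within 3–4 px of the prediction, and the bail folded toward the robot. The tilt stopped early, so I'll check the joints.

Run:
```python
from h import *
from scipy.optimize import least_squares
np.set_printoptions(precision=4,suppress=True)
print(telemetry.observe()['qpos'])
C={n:cal(n) for n in('side','top','wrist')}
def T(p,yaw,q): c,s=np.cos(yaw),np.sin(yaw); return np.array([p[0]+c*q[0]-s*q[1],p[1]+s*q[0]+c*q[1],q[2]])
t=lambda x,y:(160+x/2.5,110+y/2.5); s=lambda x,y:(200+x/2.143,90+y/2.143)
def bail(a,y,r=.085): return (-r*np.cos(a),y,.078+r*np.sin(a))
P=[('top',t(392,244),lambda a:(0,0,.085)),('side',s(280,286),lambda a:(0,0,.085)),
 ('top',t(318,298),lambda a:bail(a,.057)),('top',t(424,333),lambda a:bail(a,-.057)),
 ('side',s(366,275),lambda a:bail(a,-.057)),('side',s(320,330),lambda a:bail(a,.057)),
 ('top',(308.8,238.8),lambda a:bail(a,0,.09)),
 ('wrist',(311,167.5),lambda a:bail(a,0,.09)),('wrist',(315,105),lambda a:bail(a,.057)),('wrist',(314,224),lambda a:bail(a,-.057)),
 ('wrist',(376.5,160.5),lambda a:(0,0,.085))]
f=lambda v:np.concatenate([proj(n,T(v[:2],v[2],g(v[3])),C[n])-xy for n,xy,g in P])
r=least_squares(f,[.54,.02,-.3,.3],loss='soft_l1'); print('pail',r.x); print(f(r.x).reshape(-1,2))
print('grip',T(r.x[:2],r.x[2],bail(r.x[3],0,.09)))
```

```text
[-0.8995  0.0609  0.4493  2.3854  0.6099  0.4993 -1.2525]
pail [ 0.5462  0.0178 -0.2984  0.2782]
[[-1.9728  0.1501]
 [ 0.9208 -0.7033]
 [-1.112   1.5922]
 [-2.3825 -0.7403]
 [-0.2745 -1.0165]
 [-2.3653 -0.4566]
 [-2.653  -0.447 ]
 [-0.7649  1.0757]
 [-0.038   0.1899]
 [-0.0055 -0.3658]
 [ 1.0803  0.445 ]]
grip [0.4634 0.0433 0.1027]
```

```bash
python3 -m inch '[[0.019,-0.016,0.02,0,0,0,0.4],[0,0,0.035,0,0,0,0.4],[0,0,0.03,0,0,0,0.4],[0,0,0,0,0,0,0.4]]'
python3 - <<'E'
from h import *
np.set_printoptions(precision=4,suppress=True)
d,R,st=to_tool([.463,.041,.1]); print('bar in tool',d); print(R, st['qpos'])
im=grab_frame('wrist'); cv2.imwrite('pics/w2.png',im[:,:,::-1]); print(landmark_of('deep_bail_grip','wrist')[:2],proj('wrist',[.463,.041,.1]))
E
```

```text
clock: 4.05
position: [0.445, 0.0467, 0.1407]
tool_rot: [2.734, 0.047, 1.275]
force: [-0.1, 0.0, 0.8]
grip_width: 0.0511
finger_force: 0.0
bar in tool [0.0017 0.0012 0.0448]
[[ 0.2913  0.8838  0.3662]
 [ 0.9555 -0.2498 -0.1572]
 [-0.0474  0.3957 -0.9172]] [-0.8789  0.3553  0.5043  2.4276  0.8367  0.1753 -1.5222]
[{'xy': [329.5, 211.0], 'score': 0.83}] [326.8381 216.7609]
```

View pics/w2.png

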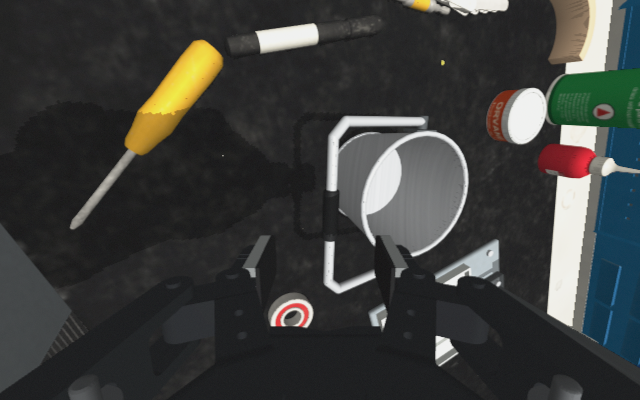

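The sleeve now sits at about (331,217), centred between the fingers at columns 260 and 393. Next I go down over the bar.

```bash
python3 -m inch '[[0,0,0.02,0,0,0,0.4],[0,0,0.02,0,0,0,0.4],[0,0,0.015,0,0,0,0.4],[0,0,0,0,0,0,0.4]]'
python3 - <<'E'
from h import *
np.set_printoptions(precision=4,suppress=True)
d,R,st=to_tool([.463,.041,.1]); print('bar in tool',d); print(R, st['qpos'])
E
```

```text
clock: 4.55
position: [0.462, 0.0401, 0.109]
tool_rot: [2.725, 0.046, 1.274]
force: [0.8, -0.9, 0.1]
grip_width: 0.0517
finger_force: 0.0
bar in tool [ 0.0016 -0.003   0.0085]
[[ 0.2925  0.8798  0.3747]
 [ 0.9552 -0.2502 -0.1583]
 [-0.0455  0.4042 -0.9135]] [-0.6773  0.4328  0.3045  2.4165  1.4708  0.1761 -2.1488]
```

```bash
python3 -m inch '[[0,0,0,0.08,0,0,0.4],[0,0,0.01,0,0,0,0.4],[0,0,0.01,0,0,0,0.4],[0,0,0,0,0,0,0.4]]'
python3 - <<'E'
from h import *
np.set_printoptions(precision=4,suppress=True)
d,R,st=to_tool([.463,.041,.1]); print('bar in tool',d); print(R, st['qpos'])
im=grab_frame('side'); p=proj('side',[.463,.041,.1]).astype(int); c=im[p[1]-70:p[1]+50,p[0]-80:p[0]+60]
cv2.imwrite('pics/s2.png',cv2.resize(c[:,:,::-1],None,fx=5,fy=5,interpolation=3)); print(p)
E
```

```text
clock: 4.95
position: [0.4701, 0.0345, 0.0908]
tool_rot: [2.746, 0.052, 1.27]
force: [0.4, 0.5, 0.6]
grip_width: 0.0509
finger_force: 0.0
bar in tool [ 0.0037 -0.0044 -0.012 ]
[[ 0.2956  0.8874  0.3538]
 [ 0.9539 -0.2539 -0.16  ]
 [-0.0522  0.3848 -0.9215]] [-0.5867  0.4783  0.2312  2.3907  1.5358  0.1825 -2.1952]
[361 230]
```

View pics/s2.png

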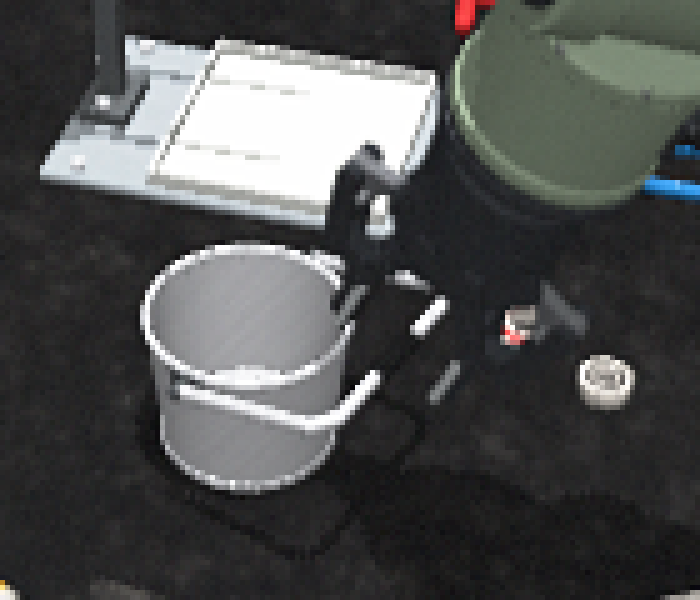

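The fingers straddle the bar, with the sleeve at crop (395,345), the lower finger below and beyond it, and the upper finger near the rim but clear. I'll narrow the gap and swing the bail up along its arc.

```bash
python3 -m inch '[[0,0.001,0,0,0,0,0.6],[0,0.004,0,0,0,0,0.6],[0.003,0,0,0,0,0,0.6]]'
python3 -m inch '[[0,0.0075,-0.0077,0,0,0,0.6],[0,0.0075,-0.0077,0,0,0,0.6],[0,0.0095,-0.006,0,0,0,0.6],[0,0.0095,-0.006,0,0,0,0.6],[0,0,0,0,0,0,0.6]]'
python3 - <<'E'
from h import *
np.set_printoptions(precision=4,suppress=True)
f=np.array([.957,-.29,0])
a=.75; d,R,st=to_tool(np.array([.5465,.016,.078])-.09*np.cos(a)*f+[0,0,.09*np.sin(a)]); print('bar in tool',d,st['qpos'],R[:,2],st['force'])
im=grab_frame('side'); cv2.imwrite('pics/s3.png',cv2.resize(im[160:280,280:420,::-1],None,fx=5,fy=5,interpolation=3))
for r in landmark_of('deep_pail','side')[:1]: print(r)
E
```

```text
clock: 5.3
position: [0.4753, 0.0361, 0.0924]
tool_rot: [2.747, 0.052, 1.27]
force: [-1.3, -0.6, 0.7]
grip_width: 0.034
finger_force: 0.0
clock: 5.8
position: [0.4962, 0.0321, 0.1309]
tool_rot: [2.747, 0.051, 1.27]
force: [1.1, 0.2, -0.5]
grip_width: 0.0341
finger_force: 0.0
bar in tool [-0.0013 -0.0088 -0.0127] [-0.4519  0.39    0.1012  2.3038  0.9857  0.2881 -1.5859] [ 0.3534 -0.1587 -0.9219] [ 1.0841  0.2205 -0.5145]
{'xy': [334.0, 249.6], 'score': 0.61}
```

View pics/s3.png

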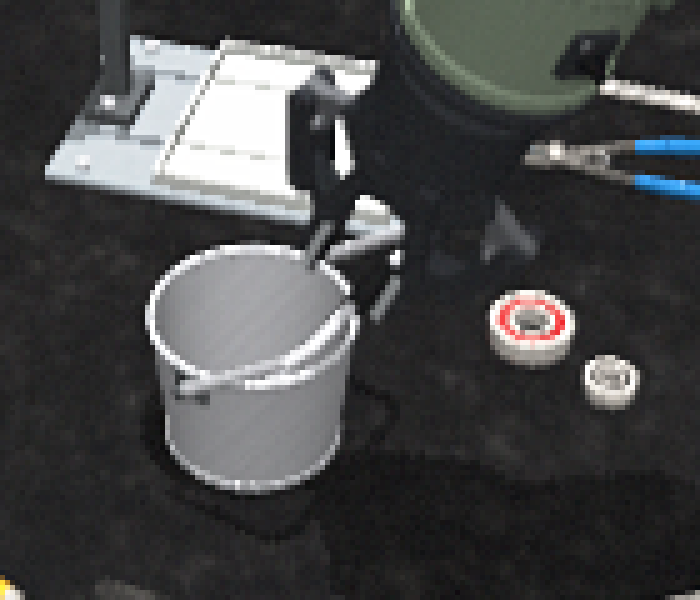

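Bail is rising (bar now at crop ~(390,270)), pail hasn't moved. Continuing.

```bash
python3 -m inch '[[0,0.011,-0.0033,0,0,0,0.6],[0,0.011,-0.0033,0,0,0,0.6],[0,0.011,-0.0006,0,0,0,0.6],[0,0.011,-0.0006,0,0,0,0.6]]'
python3 -m inch '[[0,0,0,0.13,0,0,0.6],[0,0,0,0.13,0,0,0.6],[0,0,0,0.13,0,0,0.6],[0,0,0,0,0,0,0.6]]'
python3 - <<'E'
from h import *
np.set_printoptions(precision=4,suppress=True)
d,R,st=to_tool([.5465,.016,.168]); print('upright bar in tool',d,st['qpos'],st['tool_rot']);print(R)
im=grab_frame('side'); cv2.imwrite('pics/s4.png',cv2.resize(im[160:280,280:420,::-1],None,fx=5,fy=5,interpolation=3))
for n in('side','top'):
    if n=='top': grab_frame(n)
    for l,p in(('deep_pail',[.5465,.016,0]),('deep_bail_grip',[.5465,.016,.168])):
        for r in landmark_of(l,n)[:1]: print(n,l,r,proj(n,p))
E
```

```text
clock: 6.3
position: [0.5315, 0.0221, 0.1532]
tool_rot: [2.749, 0.053, 1.271]
force: [-0.4, -0.5, -0.1]
grip_width: 0.034
finger_force: 0.2
clock: 6.7
position: [0.5345, 0.0175, 0.1523]
tool_rot: [3.085, 0.062, 1.262]
force: [-0.2, -0.4, -1.0]
grip_width: 0.0343
finger_force: 0.0
upright bar in tool [ 0.0013  0.0127 -0.0151] [ 0.0292  0.483  -0.2963  1.928   0.3207  0.7574 -0.7759] [3.0846 0.0618 1.2618]
[[ 0.3035  0.9522  0.0355]
 [ 0.9508 -0.3003 -0.076 ]
 [-0.0617  0.0568 -0.9965]]
side deep_pail {'xy': [331.0, 244.1], 'score': 0.7} [331.7619 245.6985]
side deep_bail_grip {'xy': [339.0, 199.3], 'score': 0.58} [331.5246 197.0178]
top deep_pail {'xy': [407.2, 181.4], 'score': 0.18} [314.8711 210.093 ]
```

```bash
python3 -m inch '[[0,0.003,0.001,0.057,0.062,0,0.6],[0,0.005,0.001,0,0,0,0.6],[0,0.005,0.001,0,0,0,0.6],[0,0,0,0,0,0,0.6]]'
python3 - <<'E'
from h import *
np.set_printoptions(precision=4,suppress=True)
d,R,st=to_tool([.5465,.016,.168]); print('upright bar in tool',d,st['qpos'],st['tool_rot'],st['force'])
a=grab_frame('side')[150:270,280:380]
for r in landmark_of('deep_bail_grip','side')[:1]: print(r)
C=cal('wrist');b=grab_frame('wrist')
for r in landmark_of('deep_bail_grip','wrist')[:1]: print(r,proj('wrist',[.5465,.016,.168],C))
k=np.hstack([cv2.resize(a,(333,400)),b[:,180:180+460]]); cv2.imwrite('pics/s5.png',k[:,:,::-1])
E
```

```text
clock: 7.4
position: [0.5459, 0.0151, 0.1499]
tool_rot: [3.136, 0.002, 1.268]
force: [-0.5, 0.5, -0.3]
grip_width: 0.0342
finger_force: 0.0
upright bar in tool [ 0.001   0.0004 -0.0181] [ 0.1123  0.517  -0.3405  1.8759  0.2414  0.7847 -0.6614] [3.1365 0.0017 1.2678] [-0.5107  0.5175 -0.3324]
{'xy': [333.5, 198.5], 'score': 0.68}
{'xy': [303.0, 258.0], 'score': 0.74} [329.9457 261.565 ]
```

View pics/s5.png

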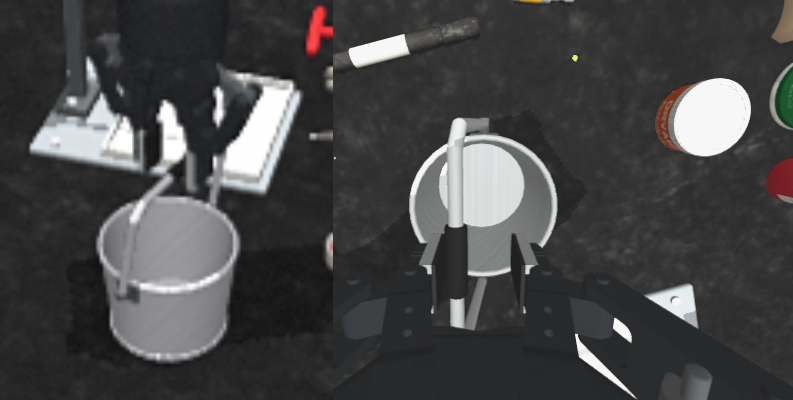

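The bail leans on the near finger and its sleeve (455,260) lies between the pads. The gripper is centred over the pail, so closing will bring the bail upright.

```bash
python3 -m inch '[[0,0,0,0,0,0,0.75],[0,0,0,0,0,0,0.85],[0,0,0,0,0,0,1],[0,0,0,0,0,0,1],[0,0,0,0,0,0,1]]' 40
python3 -m inch '[[0,0,0,0,0,0,1],[0,0,0,0,0,0,1]]'
python3 - <<'E'
from h import *
np.set_printoptions(precision=4,suppress=True)
b=grab_frame('wrist'); C=cal('wrist')
o=outline_of('deep_pail','wrist')
for n in('wrist','top','side'):
    if n!='wrist': grab_frame(n)
    for r in landmark_of('deep_pail',n)[:1]: print(n,r,atz(n,r['xy'],0))
cv2.imwrite('pics/s6.png',b[:,:,::-1])
print(telemetry.observe())
E
```

```text
clock: 8.1
position: [0.5457, 0.0149, 0.1503]
tool_rot: [3.137, 0.0, 1.267]
force: [-1.0, 1.5, 2.8]
grip_width: 0.0094
finger_force: 39.1
clock: 8.3
position: [0.5458, 0.0149, 0.1503]
tool_rot: [3.137, 0.0, 1.267]
force: [-0.5, 1.1, 4.1]
grip_width: 0.0096
finger_force: 39.2
wrist {'xy': [327.9, 182.8], 'score': 0.6} [0.5489 0.0176 0.    ]
side {'xy': [333.6, 248.5], 'score': 0.8} [0.5387 0.0248 0.    ]
{'clock': 8.65, 'qpos': array([ 0.1146,  0.5166, -0.3416,  1.8756,  0.2392,  0.7854, -0.6589]), 'qd': array([-0.0014, -0.0002, -0.0009,  0.0024, -0.0003, -0.0033,  0.0015]), 'joint_efforts': array([  0.4605, -81.4617,  -3.5335, -28.781 ,   0.292 ,  -0.1288,
         0.0338]), 'position': array([0.5457, 0.0149, 0.1503]), 'tool_rot': array([3.1375, 0.0002, 1.2673]), 'force': array([0.024 , 0.942 , 5.8621]), 'moment': array([0.168 , 0.1823, 0.0014]), 'finger_force': 39.25901412963867, 'grip_width': 0.009362737352948403}
```

View pics/s6.png

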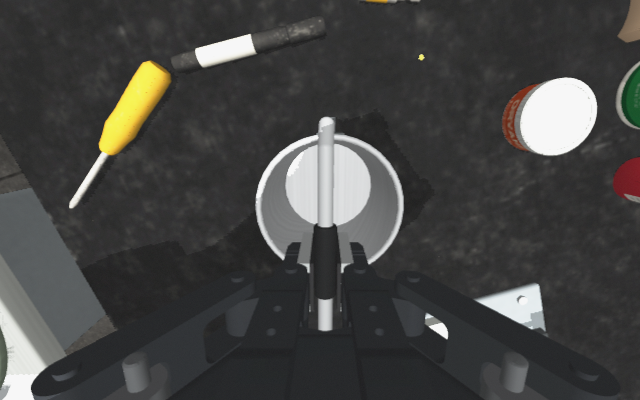

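Bail is upright over the pail centre (columns 326 vs 330), sleeve clamped. Lift.

```bash
python3 -m inch '[[0,0,-0.01,0,0,0,1],[0,0,-0.02,0,0,0,1],[0,0,-0.02,0,0,0,1],[0,0,-0.02,0,0,0,1],[0,0,-0.02,0,0,0,1]]'
python3 -m inch '[[0,0,-0.01,0,0,0,1],[0,0,0,0,0,-0.137,1],[0,0,0,0,0,-0.137,1],[0,0,0,0,0,0,1]]'
python3 - <<'E'
from h import *
np.set_printoptions(precision=4,suppress=True)
d,R,st=to_tool([.52,-.242,.247]);print(d);print(R)
im=grab_frame('side'); cv2.imwrite('pics/s7.png',im[:,:,::-1])
for r in landmark_of('deep_bail_grip','side')[:1]: print(r,proj('side',st['position']+[0,0,.018]))
for r in outline_of('deep_pail','side')[:1]: print(r['score'],r['rect'])
for l in('deep_pail','hook_seat'):
  for r in landmark_of(l,'side')[:1]: print(r, proj('side',st['position']-[0,0,.15]))
E
```

```text
clock: 9.15
position: [0.5449, 0.0148, 0.2412]
tool_rot: [3.138, 0.001, 1.267]
force: [0.5, 0.4, -4.1]
grip_width: 0.0096
finger_force: 39.4
clock: 9.55
position: [0.545, 0.0148, 0.2499]
tool_rot: [3.139, 0.001, 1.544]
force: [-1.1, 0.9, -4.5]
grip_width: 0.0095
finger_force: 39.4
[-0.2574 -0.018   0.0032]
[[ 0.027   0.9996  0.0028]
 [ 0.9996 -0.027  -0.0014]
 [-0.0013  0.0028 -1.    ]]
{'xy': [330.3, 163.2], 'score': 0.53} [332.1476 162.7424]
0.77 [309.1, 160.6, 355.7, 230.8]
{'xy': [334.9, 220.4], 'score': 0.6} [332.3363 217.753 ]
```

Holding 4 N, pail hanging. Move in front of the prongs, then look from above to correct the alignment.

```bash
python3 -m inch '[[-0.025,-0.009,0,0,0,0,1],[-0.04,-0.009,0,0,0,0,1],[-0.045,0,0,0,0,0,1],[-0.045,0,0,0,0,0,1],[-0.04,0,0,0,0,0,1]]'
python3 -m inch '[[-0.035,0,0,0,0,0,1],[-0.02,0,0,0,0,0,1],[-0.007,0,0,0,0,0,1],[0,0,0,0,0,0,1],[0,0,0,0,0,0,1]]'
python3 - <<'E'
from h import *
np.set_printoptions(precision=4,suppress=True)
st=telemetry.observe(); print(st['position'],st['tool_rot'])
a=grab_frame('top'); b=grab_frame('side')
k=np.hstack([cv2.resize(a[135:255,350:470],(400,400),interpolation=3),cv2.resize(b[80:200,280:400],(400,400),interpolation=3)])
cv2.imwrite('pics/s8.png',k[:,:,::-1])
for n in('top','side'):
  for r in landmark_of('hook_seat',n)[:1]: print(n,r, atz(n,r['xy'],.209))
  for q in([-.039,.037,.227],[-.039,-.037,.227]):
    c,s=np.cos(-.03),np.sin(-.03); print(proj(n,[.619+c*q[0]-s*q[1],-.2408+s*q[0]+c*q[1],q[2]]))
E
```

```text
clock: 10.3
position: [0.5211, -0.1817, 0.2505]
tool_rot: [3.138, 0.002, 1.539]
force: [0.4, 0.2, -4.0]
grip_width: 0.0092
finger_force: 39.4
clock: 10.8
position: [0.52, -0.24, 0.2504]
tool_rot: [3.138, 0.001, 1.542]
force: [-0.7, 0.4, -4.5]
grip_width: 0.0095
finger_force: 39.4
[ 0.52   -0.24    0.2504] [3.138  0.0007 1.5419]
top {'xy': [419.1, 176.5], 'score': 0.8} [ 0.6078 -0.2402  0.209 ]
[406.0237 186.5496]
[436.2618 186.8097]
side {'xy': [330.1, 131.9], 'score': 0.64} [ 0.6219 -0.2255  0.209 ]
[341.7262 131.9597]
[349.1404 120.1404]
```

View pics/s8.png

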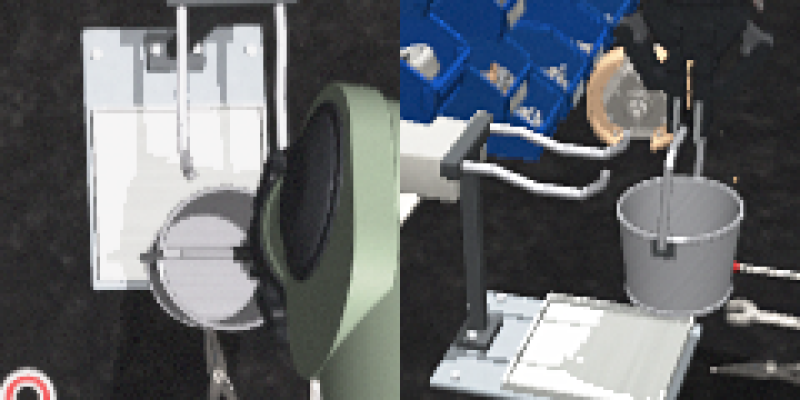

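The pail hangs level in front of the stand, and the prong tips at side (341.5,131.6) and (348,121) match the fitted stand to within about 1 px. Now I advance over the prongs.

```bash
python3 -m inch '[[0,0.015,0,0,0,0,1],[0,0.022,0,0,0,0,1],[0,0.025,0,0,0,0,1],[0,0.022,0,0,0,0,1],[0,0.015,0,0,0,0,1]]'
python3 -m inch '[[0,0,0.01,0,0,0,1],[0,0,0.01,0,0,0,1],[0,0,0.01,0,0,0,1],[0,0,0.005,0,0,0,1],[0,0,0,0,0,0,1]]'
python3 - <<'E'
from h import *
b=grab_frame('side'); a=grab_frame('wrist')
k=np.hstack([cv2.resize(b[80:200,280:400],(400,400),interpolation=3),a[:,120:520]])
cv2.imwrite('pics/s9.png',k[:,:,::-1])
E
```

```text
clock: 11.5
position: [0.6201, -0.2433, 0.2506]
tool_rot: [3.138, 0.001, 1.542]
force: [-0.7, 0.3, -4.2]
grip_width: 0.0093
finger_force: 39.4
clock: 12.0
position: [0.6181, -0.2444, 0.215]
tool_rot: [3.139, 0.001, 1.541]
force: [-0.3, 0.2, -4.0]
grip_width: 0.0097
finger_force: 39.4
```

View pics/s9.png

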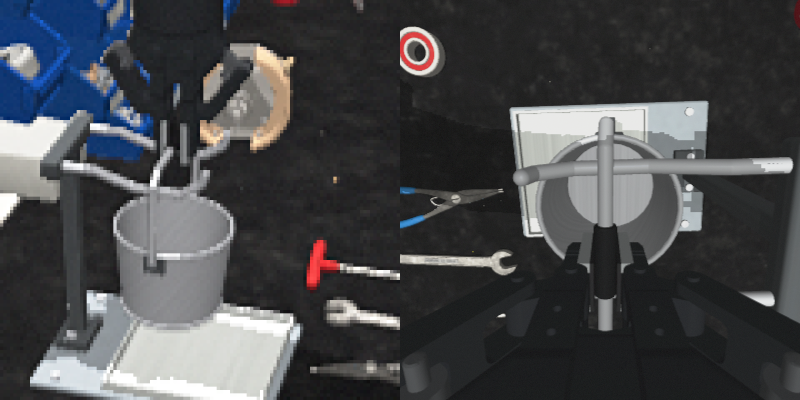

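The bar crosses over both prongs at the level section, so I lower until the force goes off.

```bash
python3 -m inch '[[0.003,0,0.005,0,0,0,1],[0,0,0.005,0,0,0,1],[0,0,0.004,0,0,0,1],[0,0,0,0,0,0,1]]'
python3 -m inch '[[0,0,0.003,0,0,0,1],[0,0,0,0,0,0,1]]'
python3 -m inch '[[0,0,0.002,0,0,0,1],[0,0,0,0,0,0,1]]'
```

```text
clock: 12.5
position: [0.6186, -0.2413, 0.201]
tool_rot: [3.139, 0.001, 1.541]
force: [-0.1, 0.5, -3.4]
grip_width: 0.0096
finger_force: 39.4
clock: 12.7
position: [0.6188, -0.2414, 0.1985]
tool_rot: [3.138, 0.001, 1.541]
force: [-0.5, -0.1, -2.8]
grip_width: 0.0092
finger_force: 39.4
clock: 12.9
position: [0.6189, -0.2413, 0.1966]
tool_rot: [3.138, 0.001, 1.541]
force: [-0.3, -0.1, -3.8]
grip_width: 0.0092
finger_force: 39.4
```

```bash
python3 -m inch '[[0,0,0.0015,0,0,0,1],[0,0,0,0,0,0,1]]'
python3 -m inch '[[0,0,0.001,0,0,0,1],[0,0,0,0,0,0,1]]'
python3 -m inch '[[0,0,0.001,0,0,0,1],[0,0,0,0,0,0,1]]'
```

```text
clock: 13.1
position: [0.6189, -0.2413, 0.1951]
tool_rot: [3.138, 0.001, 1.541]
force: [0.8, 0.6, -3.9]
grip_width: 0.0091
finger_force: 39.4
clock: 13.3
position: [0.6191, -0.2414, 0.1946]
tool_rot: [3.138, 0.001, 1.541]
force: [-1.0, 0.1, -0.0]
grip_width: 0.0095
finger_force: 40.0
clock: 13.5
position: [0.6191, -0.2415, 0.1942]
tool_rot: [3.137, 0.002, 1.541]
force: [-5.2, 1.0, 9.5]
grip_width: 0.0095
finger_force: 40.9
```

Contact at the expected height. Back off a hair, open, withdraw upward.

```bash
python3 -m inch '[[0,0,-0.0008,0,0,0,1],[0,0,0,0,0,0,0.85],[0,0,0,0,0,0,0.7],[0,0,0,0,0,0,0.5],[0,0,0,0,0,0,0.4]]'
python3 -m inch '[[0,0,0,0,0,0,0.4],[0,0,-0.01,0,0,0,0.4],[0,0,-0.02,0,0,0,0.4],[0,0,-0.03,0,0,0,0.4],[0,0,-0.03,0,0,0,0.4]]'
python3 -m inch '[[0,0,-0.03,0,0,0,0.4],[0,0,-0.03,0,0,0,0.4],[0,-0.03,0,0,0,0,0.4],[0,-0.04,0,0,0,0,0.4],[0,-0.03,0,0,0,0,0.4]]'
python3 -m inch '[[0,0,0,0,0,0,0.4],[0,0,0,0,0,0,0.4]]'
python3 - <<'E'
from h import *
b=grab_frame('side'); a=grab_frame('top')
k=np.hstack([cv2.resize(b[80:200,280:400],(400,400),interpolation=3),cv2.resize(a[135:255,350:470],(400,400),interpolation=3)])
cv2.imwrite('pics/s10.png',k[:,:,::-1])
E
```

```text
clock: 14.0
position: [0.619, -0.2413, 0.194]
tool_rot: [3.138, 0.001, 1.541]
force: [-0.0, -0.2, -0.2]
grip_width: 0.0508
finger_force: 0.0
clock: 14.5
position: [0.6185, -0.2411, 0.2858]
tool_rot: [3.138, 0.001, 1.541]
force: [0.1, -0.0, 0.2]
grip_width: 0.0513
finger_force: 0.0
clock: 15.0
position: [0.5167, -0.2381, 0.3445]
tool_rot: [3.138, 0.002, 1.541]
force: [0.0, -1.4, 0.6]
grip_width: 0.0514
finger_force: 0.0
clock: 15.2
position: [0.5184, -0.2384, 0.3449]
tool_rot: [3.137, 0.002, 1.541]
force: [-0.7, -0.9, 0.1]
grip_width: 0.0512
finger_force: 0.0
```

View pics/s10.png

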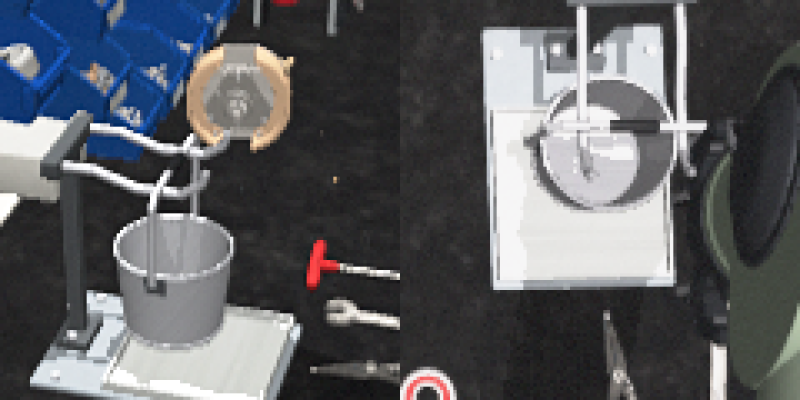

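The pail hangs with the bar on both prongs (top crop row 127, sleeve between columns 610 and 660), and the gripper is clear. Handing in.

```bash
python3 -c "
from workcell import bot
print(bot.job_done())"
```

```text
the job is handed in; nothing more can be done
None
```

The deep pail's bail was swung upright on the bench, the pail was carried by it and now hangs on both prongs, released; the shallow pail was not touched, and the job was handed in at about 15 s.

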